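# Clamp a bronze's plinth in the finishing fixture

### The job

Using only the fingertips, push the wooden plinth that carries the bronze heart along the fixture's channel until it is fully home against the steel stop. Then push the red lever over, past its centre, so that it snaps across and the clamp foot presses down on the plinth, and leave it so. Do not pick the plinth up or tip it, and leave the other things on the bench undisturbed.

Things in the scene. Friction and masses are not known exactly. Their poses are not given: they have to be found in the camera images.
- fixture: Hold-down fixture bolted to the bench. Origin on the bench under the channel; x runs along the channel to the stop, y to the lever's side, z up. Aluminium plate 8 mm thick, x -145 to 115, y -60 to 60 mm (to y 108 at x -5 to 105). Two rails, x -30 to 95 mm, inner faces at y +-37, tops at z 20. Two blue posts 10 x 30 mm at x 4 and 96, y 80 mm, 72 mm tall, carry the lever's shaft.
- stop_face (a point): Centre line of the steel stop's face, at fixture x = 95, y = 0, z = 20 mm. The stop spans the channel and rises to 35 mm above the bench. The plinth is home when its front end touches this face.
- lever_shaft (a point): Point on the lever's turning axis, in line with the lever: fixture x = 28, y = 80, z = 62 mm. The axis is parallel to fixture x.
- plinth: Loose dark-wood plinth 130 (x) x 70 (y) x 30 mm (z) with a brown bronze heart fixed on it; 0.4 to 0.85 kg, slides at 2 to 8 N. Origin: centre of its underside, on the 8 mm plate. Heart: plinth x -4 to 28, y -31 to 31 mm, top 86 mm above the underside. It starts partly between the rails (2 mm play a side), x along fixture x, 30 to 65 mm short of the stop. Home: origin at fixture x = 30, y = 0 mm.
- push_face (a point): Centre of the plinth's rear (-x) end face, 65 mm behind its origin and 15 mm above its underside: push here towards fixture +x.
- clamp_lever (a joint): Lever angle about the shaft, rad. 0 = open: leaning 0.55 rad outwards to fixture +y, foot raised. Grows as the lever is pushed up and over towards -y. Over-centre spring: returns to 0 below about 0.45, snaps shut by itself above; 2 to 3 N at the grip moves it. Shut on the plinth it reads about 0.92 (leaning 0.35 rad to -y); with nothing under the foot about 0.935.
- clamp_lever_tip (a point): Centre of the round end of the lever's red grip. Straight bar in the plane fixture x = 28 mm, 125 mm from the shaft axis to this point; the red grip is its last 53 mm, 20 mm thick, the steel bar below it 12 mm thick. Open, the tip is at fixture y = 145, z = 169 mm; shut at y = 37, z = 180 mm.
- clamp_foot: Black rubber foot, 16 mm across, slightly sprung (4 mm), on a steel arm that is one piece with the lever. Origin: centre of its pressing face. Shut, it presses on the plinth's top at fixture x = 78, y = 22, z = 38 mm; open, it is raised about 55 mm above that.
- embrace_figure: Bystander: brown bronze statuette, two arms forming an arch on a round foot with a ball head, about 64 mm wide and 121 mm tall; origin at its underside's centre.
- wax_jar: Bystander: amber jar with black cap, 56 mm across, 60 mm tall; origin at its underside's centre.
- tape_roll: Bystander: tan ring (roll of packing tape) lying flat, 90 mm across, 48 mm tall; origin at its underside's centre.
- brush: Bystander: hand brush lying flat, along its own x; under 40 mm tall and 220 mm long.
- screwdriver: Bystander: screwdriver lying flat, along its own x; under 40 mm tall and 220 mm long.
- gift_carton: Bystander: small cardboard carton 90 x 110 x 70 mm; origin at its underside's centre.
- standing_figure: Bystander: brown bronze cone-shaped figure with a ball head, 60 mm wide, 112 mm tall; origin at its underside's centre.
Mind the look-alikes: they are no part of the job. What is shaped like the plinth but blue or green is not meant.

How it is judged:
On the way, in this order (a step that is already met when the one before it is completed fails the run):
1. the plinth is fully home against the stop while the lever is still open (x of plinth in the frame of fixture above 0.0255 m and angle between the x axis of plinth and the x axis of fixture, either way round below 0.06 rad and z of plinth in the frame of fixture below 0.012 m and value of joint clamp_lever below 0.25 rad), for 0.2 s.
2. the lever has snapped over and its foot presses on the plinth (x of plinth in the frame of fixture above 0.0255 m and angle between the x axis of plinth and the x axis of fixture, either way round below 0.06 rad and z of plinth in the frame of fixture below 0.012 m and value of joint clamp_lever above 0.84 rad and contact force between clamp_foot and plinth above 1 N), for 0.2 s.
At the end, for the whole second after the job is handed in: The plinth lies flat in the channel within 4.5 mm of its home position against the stop and within 0.06 rad of the channel's direction, at rest; the lever is over (joint above 0.84 rad) and at rest with its foot pressing on the plinth by more than 1 N (all of step 2 and linear speed of plinth below 0.02 m/s and velocity of joint clamp_lever below 0.1 rad/s); the robot touches nothing.
It fails at once if the plinth is lifted (more than 10 mm off the base plate) (z of plinth in the frame of fixture above 0.018 m).
It fails at once if the plinth is tipped by more than 0.15 rad (angle between plinth's own z axis and vertical above 0.15 rad).
It fails at once if another thing on the bench is disturbed (moved more than 20 mm) (distance of any of embrace_figure, wax_jar, tape_roll, brush, screwdriver, gift_carton, standing_figure from where it was at the start of the episode above 0.02 m).
It also fails if it takes over 48 s, if anything falls off the work surface, if the arm or the gripper's body presses on something with over 40 N, if the wrist force passes 120 N, or if a joint passes its speed limit or range.

### The arm

A 6-joint arm with a two-finger parallel gripper is mounted at the origin on the work surface. World frame = base frame: x ahead of the robot, y to its left, z up, the work surface at z = 0. Lengths are in m, angles in rad, forces in N, time in s.
With the tool pointing down it reaches from about 0.25 to 0.725 m from the base axis. Payload 4 kg.
Tool frame: the origin (TCP) lies between the finger pads; the fingertips stand arm.tip_extent ahead of it and the grasp point (between the pads) is the TCP (arm.tip_extent is the distance from the TCP to the fingertips, in m); y points along the fingers, z is the direction in which the jaws open and shut, and the axes are right-handed (so a half turn about y gives the same grasp; the last joint's range is limited). The gripper opens to 85 mm and grips with 20 to 120 N. Pads are 22 mm wide; open, the fingers measure 114 mm over their backs; the gripper's body (76 mm by 85 mm) begins 54 mm behind the grasp point. The pads swing forward as they close: fully open they stand 13 mm farther back than shut.
Start: joints at [1.251, 0.241, 0.005, 1.335, 0, 1.571], TCP at [0.157, 0.475, 0.25] pointing down, gripper open.
Joint ranges: [-2.72, 2.72], [-1.05, 1.87], [-1.09, 1.28], [-1.99, 2.15], [-1.42, 1.44], [-3.14, 3.14]. Speed limits (rad/s): [2.79, 2.79, 3.14, 3.14, 3.14, 3.14].

### API

Orientations are given as a unit quaternion [w, x, y, z].
In Python, from station import arm, imaging gives the robot as it stands.
- The arm moves only by the shell command python3 -m pendant 'ROWS' [OPENING] [FORCE]. ROWS is JSON, one flat list of numbers, 4 for each row, row after row: the shift along the tool's x, y, z in mm, then the turn about the tool's y in degrees. In form: [tx, ty, tz, twist, tx, ty, tz, twist, ...]. A call has 1 to 20 rows; each row is the pose to reach, as a shift and turn from the pose commanded when the call began, along the tool's axes at that moment; what a row does not reach only later rows make up. A row lasts 1/10 s, in which the tool goes at most 50 mm and 8.59 degrees, less where a joint would pass 70% of its speed; a pose out of reach is approached as far as the arm can. A call with a gripper value outside its range is refused whole. OPENING is the opening, from 0 (shut) to 1 (fully open), set as the call begins (- or left out, the last holds). The fingers move at their own pace and stop on an object; FORCE is the grip in N (left out, the last holds). Time passes only in rows, so rows that repeat a pose let the fingers close. It gives the time, the measured TCP pose, the force and the opening at its end, in the units of the state.
- arm.sense(): the state, without advancing time (a new reading comes with each control period).
- imaging.read_camera(name): name is "scene" or "top" or "wrist"; returns a dict with "image" (420x560x3 uint8, red, green, blue), "fx", "fy", "cx", "cy" (pixels), "distortion" ([k1, k2, p1, p2, k3] as OpenCV has them; the pictures are not rectified), "pose" (4x4, takes a point from camera to world coordinates). Camera axes: x right, y up, looking along -z (the intrinsics and any distortion apply to the point x, -y, -z); pixel columns grow to the right and rows downward; lengths in m; the calibration is good to about 2 mm. A picture is of the moment at which its call begins. There is no depth.
- arm.sign_off(): hands the job in, once; it reports no verdict.
The state is a dict: "clock": time; "joint_pos": joint angles; "dq": joint speeds; "joint_efforts": joint torques, N m; "tcp_pos": TCP position; "tcp_rot": TCP orientation; "wrist_force": force on the tool from outside, world axes, zero at the start; "ft_torque": the same for the moment, N m; "opening": opening from 0.0 (shut) to 1.0 (fully open).
Only numpy, scipy, OpenCV 4.12 (cv2) and the standard library are available. Lean on these libraries where they do the work, as an engineer would, in place of code of your own. Each camera call takes 0.05 s, during which the arm holds its last target. There are 200 camera calls.

## Working session

There is one attempt and no reset: what is moved stays moved. The work goes in short steps, Python scripts to look and compute and a shell command to move; the robot and the scene stay as the last step left them, time stands still between calls to the robot, and variables do not carry over. Pictures are saved under pics/ and viewed, about 8 in all and at most 12, crops included, and the job is handed in when it is done.

```bash
mkdir -p pics
cat > h.py <<'E'
from station import arm, imaging
import cv2, numpy as np
def grab(n):
    d=imaging.read_camera(n); np.savez(f'pics/{n}.npz',**{k:d[k] for k in d}); return d
def load(n): return np.load(f'pics/{n}.npz')
def ray(d,u,v):
    K=np.array([[d['fx'],0,d['cx']],[0,d['fy'],d['cy']],[0,0,1]],float)
    p=cv2.undistortPoints(np.array([[[u,v]]],float),K,np.array(d['distortion'],float))[0,0]
    T=np.array(d['pose']); return T[:3,3],T[:3,:3]@np.array([p[0],-p[1],-1])
def onz(d,u,v,z):
    o,r=ray(d,u,v); return o+r*(z-o[2])/r[2]
def proj(d,P):
    K=np.array([[d['fx'],0,d['cx']],[0,d['fy'],d['cy']],[0,0,1]],float)
    T=np.array(d['pose']); c=(np.atleast_2d(P)-T[:3,3])@T[:3,:3]; c=c*[1,-1,-1]
    return cv2.projectPoints(c,np.zeros(3),np.zeros(3),K,np.array(d['distortion'],float))[0][:,0]
E
python3 - <<'E'
from h import *
for n in ('scene','top'):
    d=grab(n); cv2.imwrite(f'pics/{n}1.png',cv2.resize(d['image'][...,::-1],(784,588)))
    print(n,d['fx'],np.array(d['pose']).round(3).tolist())
s=arm.sense();print(s,arm.tip_extent)
E
```

```text
scene 386.30908041722626 [[0.336, -0.709, 0.62, 1.142], [0.942, 0.264, -0.209, -0.28], [-0.016, 0.653, 0.757, 0.95], [0.0, 0.0, 0.0, 1.0]]
top 533.1576190607492 [[-0.02, 0.991, -0.129, 0.29], [-1.0, -0.018, 0.016, -0.044], [0.013, 0.129, 0.991, 1.442], [0.0, 0.0, 0.0, 1.0]]
{'clock': 0.1, 'joint_pos': array([ 1.25099806e+00,  2.41318860e-01,  3.88003656e-03,  1.33523582e+00,
       -1.68672904e-06,  1.57078543e+00]), 'dq': array([-2.10936613e-03, -2.98045451e-03,  3.84714021e-03,  2.18025680e-03,
       -5.12822999e-05, -5.06048774e-04]), 'joint_efforts': array([ 3.14935769e-04, -3.73136866e+01,  2.53011024e+01,  1.08651703e-02,
        4.78458003e-05, -2.79413250e-06]), 'tcp_pos': array([0.1570201 , 0.47414231, 0.2495194 ]), 'tcp_rot': array([-0.69743106,  0.69874248, -0.11268587,  0.11247557]), 'wrist_force': array([ 0.51279045, -0.12270588, -0.62000491]), 'ft_torque': array([-0.04842425,  0.04900362,  0.01242644]), 'opening': 0.9998033154847318} 0.019
```

View pics/scene1.png

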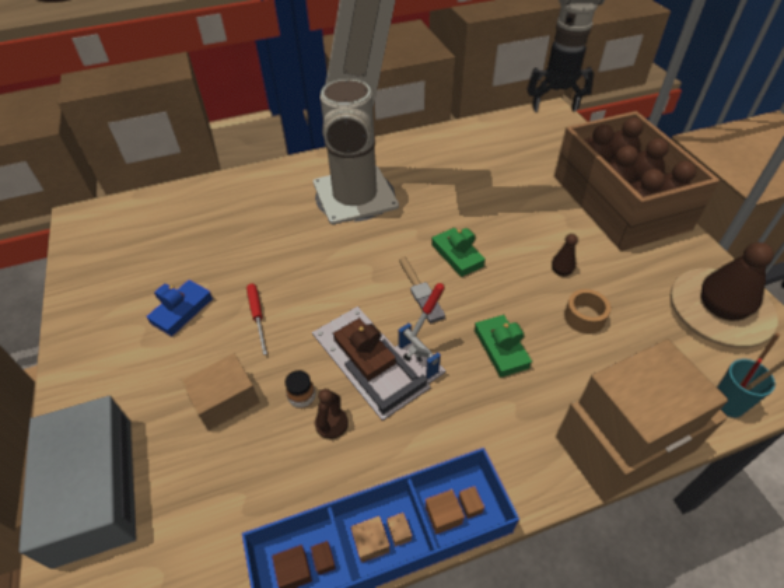

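View pics/top1.png

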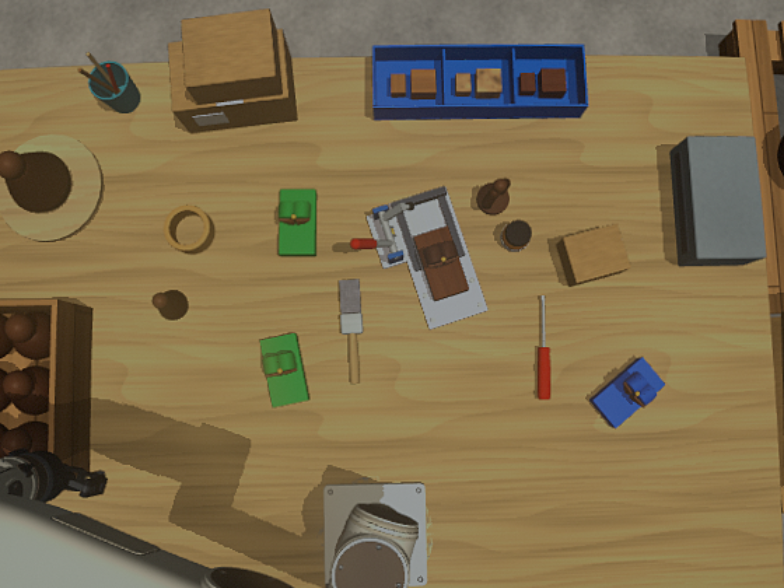

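Both views show the fixture in mid-bench. Candidates in the top view (784 px wide): brown plinth in the channel (440,262), green look-alikes (297,222) and (284,370), blue one (627,392). I choose the brown one, and the red lever with its grip at (365,243). The red screwdriver at (543,370) is a bystander. Next is a close crop to check this.

Run:
```python
from h import *
d=load('top'); im=d['image'][...,::-1]
c=im[125:240,240:360]; a=cv2.resize(c,None,fx=5,fy=5,interpolation=cv2.INTER_CUBIC)
cv2.imwrite('pics/ctop.png',a)
d=load('scene'); im=d['image'][...,::-1]
c=im[195:300,215:325]; cv2.imwrite('pics/cscene.png',cv2.resize(c,None,fx=5.5,fy=5.5,interpolation=cv2.INTER_CUBIC))
```

```text
(no output)
```

View pics/ctop.png

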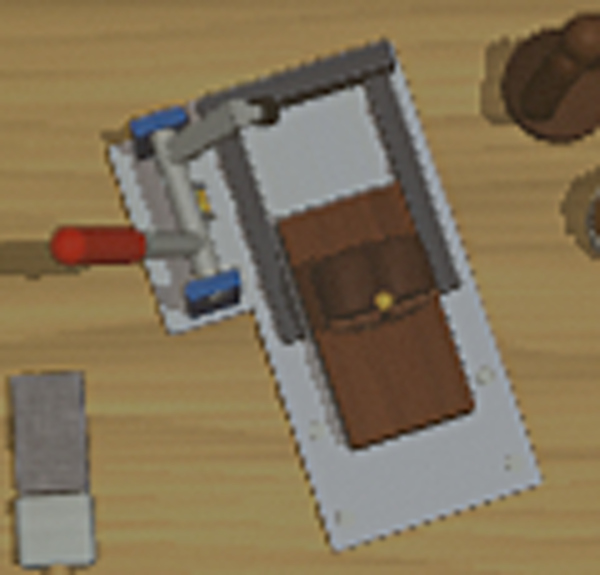

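The crop confirms it: the brown plinth lies between the rails, with rear corners at (350,448) and (473,408) and front corners at (277,220) and (398,183). The stop is at the top, and the lever is open with its red tip at (68,245). Now I'll compute the fixture pose.

Run:
```python
from h import *
from scipy.optimize import least_squares
d=load('top')
P=lambda X,Y:(240+(X-2)/5,125+(Y-2)/5)
obs=[((332,550),(-145,60,8)),((541,482),(-145,-60,8)),((213,279),(4,80,72)),((160,121),(96,80,72)),((459,285),(-30,-37-8,20)),((168,333),(-5,108,8)),((107,148),(105,108,8)),((256,310),(-5,60,8))]
obs=[o for o in obs if o[1][1]!=-45]
W=np.array([onz(d,*P(*p),f[2]/1000)[:2] for p,f in obs]); F=np.array([f[:2] for _,f in obs])/1000
def tf(x,F): c,s=np.cos(x[2]),np.sin(x[2]); return x[:2]+F@np.array([[c,s],[-s,c]])
r=least_squares(lambda x:(tf(x,F)-W).ravel(),[.4,-.05,.3],loss='soft_l1',f_scale=.002); print(r.x,'res mm',(tf(r.x,F)-W).round(4)*1000)
x=r.x;c,s=np.cos(x[2]),np.sin(x[2])
np.save('fix.npy',x)
R=np.array([[c,-s],[s,c]])
for p in [(350,448),(473,408),(277,220),(398,183)]: print('plinth',((onz(d,*P(*p),.038)[:2]-x[:2])@R*1000).round(1))
print('tip',((onz(d,*P(68,245),.169)[:2]-x[:2])@R*1000).round(1))
for f in [(95,0),(30,0),(-145,0),(28,145)]: print(f,tf(x,np.array([f])/1000).round(4))
```

```text
[ 0.54205844 -0.12459138  0.29443807] res mm [[-0.8 -0.5]
 [-0.6 -1.2]
 [-2.2  0.3]
 [ 1.1  0.6]
 [-0.5 -0.4]
 [ 1.4 -0.3]
 [ 1.6  1.8]]
plinth [-97.1  36.1]
plinth [-97.  -32.8]
plinth [31.5 34.8]
plinth [ 30.8 -33.4]
tip [ 27.7 145.9]
(95, 0) [[ 0.633 -0.097]]
(30, 0) [[ 0.5708 -0.1159]]
(-145, 0) [[ 0.4033 -0.1667]]
(28, 145) [[0.5268 0.0223]]
```

View pics/cscene.png

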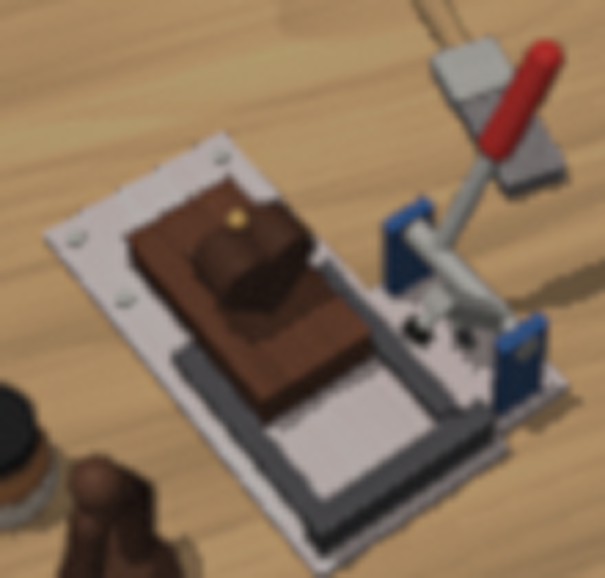

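```bash
cat >> h.py <<'E'
from scipy.spatial.transform import Rotation as Ro
def fw(f):
    x=np.load('fix.npy');c,s=np.cos(x[2]),np.sin(x[2]); f=np.array(f,float)/1000
    return np.array([x[0]+c*f[0]-s*f[1],x[1]+s*f[0]+c*f[1],f[2]])
def toolR(s): q=s['tcp_rot']; return Ro.from_quat([q[1],q[2],q[3],q[0]]).as_matrix()
def to(*pts):
    s=arm.sense(); R=toolR(s); yw=np.load('fix.npy')[2]
    fy=np.array([-np.sin(yw),np.cos(yw),0]); l=R.T@fy
    f=Ro.from_euler('z',-yw).apply(s['tcp_pos']-fw([0,0,0]))*1000
    print('clock',s['clock'],'tcp fix mm',f.round(1),'F',s['wrist_force'].round(1),'open',round(s['opening'],2),'twist z->fy',np.degrees(np.arctan2(l[0],l[2])).round(2),'ydir',R[:,1].round(3),'q6',s['joint_pos'].round(2))
    for p in pts: print(p,(R.T@(fw(p)-s['tcp_pos'])*1000).round(1))
E
python3 - <<'E'
from h import *
to([-125,0,250],[-125,0,34],[-40,0,34])
E
```

```text
clock 0.1 tcp fix mm [-194.7  684.7  249.5] F [ 0.5 -0.1 -0.6] open 1.0 twist z->fy -35.19 ydir [-0.001 -0.002 -1.   ] q6 [ 1.25  0.24  0.    1.34 -0.    1.57]
[-125, 0, 250] [ 4.516e+02  5.000e-01 -5.194e+02]
[-125, 0, 34] [ 451.6  216.5 -519. ]
[-40, 0, 34] [ 521.   216.4 -470. ]
```

```bash
python3 -m pendant '[15,0,-17,-2, 45,0,-52,-5, 75,0,-87,-8, 105,0,-121,-11, 135,0,-156,-14, 165,0,-190,-17, 195,0,-225,-20, 225,0,-259,-23, 255,0,-294,-26, 285,0,-328,-29, 315,0,-363,-32, 345,0,-397,-34, 375,0,-432,-35.2, 405,0,-466,-35.2, 430,0,-495,-35.2, 445,0,-512,-35.2, 451.6,0,-519,-35.2, 451.6,0,-519,-35.2, 451.6,0,-519,-35.2]' 0
python3 - <<'E'
from h import *
to([-125,0,34],[-40,0,34])
E
```

```text
clock: 2.0
tcp_pos: [0.4221, -0.1591, 0.25]
tcp_rot: [0.7, -0.699, -0.104, 0.104]
wrist_force: [-0.1, -0.7, -0.2]
opening: -0.001
clock 2.0 tcp fix mm [-124.8    1.8  250. ] F [-0.1 -0.7 -0.2] open -0.0 twist z->fy 0.04 ydir [-0.001  0.001 -1.   ] q6 [-0.36  0.15 -0.11  1.31  0.   -0.66]
[-125, 0, 34] [ -0.  216.   -2.1]
[-40, 0, 34] [ 85.  215.9  -2.1]
```

```bash
python3 -m pendant '[0,40,-2,0, 0,85,-2,0, 0,130,-2,0, 0,170,-2,0, 0,200,-2,0, 0,214,-2,0, 0,216,-2,0, 0,216,-2,0, 5,216,-2,0, 10,216,-2,0, 15,216,-2,0, 20,216,-2,0, 25,216,-2,0, 30,216,-2,0, 35,216,-2,0, 40,216,-2,0, 40,216,-2,0]'
python3 - <<'E'
from h import *
to([-46,0,34])
E
```

```text
clock: 3.7
tcp_pos: [0.4614, -0.1503, 0.0343]
tcp_rot: [-0.699, 0.699, 0.103, -0.104]
wrist_force: [-1.2, -0.5, 1.1]
opening: 0.002
clock 3.7 tcp fix mm [-84.6  -1.2  34.3] F [-1.2 -0.5  1.1] open 0.0 twist z->fy 0.01 ydir [-0.001 -0.    -1.   ] q6 [-0.31  0.42 -0.36  0.79 -0.   -0.61]
[-46, 0, 34] [38.6  0.3  1.2]
```

```bash
python3 -m pendant '[4,0,1,0, 8,0,1,0, 12,0,1,0, 16,0,1,0, 20,0,1,0, 24,0,1,0, 28,0,1,0, 32,0,1,0, 34,0,1,0, 35,0,1,0]'
python3 -m pendant '[1,0,0,0, 2,0,0,0]'; python3 -m pendant '[1,0,0,0, 2,0,0,0]'
python3 - <<'E'
from h import *
to([-46,0,34])
d=grab('top');cv2.imwrite('pics/c2.png',cv2.resize(d['image'][120:240,240:360,::-1],None,fx=5,fy=5,interpolation=cv2.INTER_CUBIC))
E
```

```text
clock: 4.7
tcp_pos: [0.4941, -0.1393, 0.0342]
tcp_rot: [-0.699, 0.699, 0.103, -0.104]
wrist_force: [-5.2, -1.9, 3.5]
opening: 0.003
clock: 4.9
tcp_pos: [0.4959, -0.1387, 0.0342]
tcp_rot: [0.699, -0.699, -0.103, 0.104]
wrist_force: [-5.4, -1.5, 1.7]
opening: -0.002
clock: 5.1
tcp_pos: [0.4975, -0.1382, 0.0342]
tcp_rot: [-0.699, 0.7, 0.103, -0.104]
wrist_force: [-8.7, -2.3, 6.2]
opening: 0.0
clock 5.1 tcp fix mm [-46.6  -0.1  34.2] F [-8.7 -2.3  6.2] open 0.0 twist z->fy -0.02 ydir [-0.002 -0.001 -1.   ] q6 [-0.27  0.47 -0.27  0.83 -0.   -0.56]
[-46, 0, 34] [0.6 0.2 0.1]
```

View pics/c2.png

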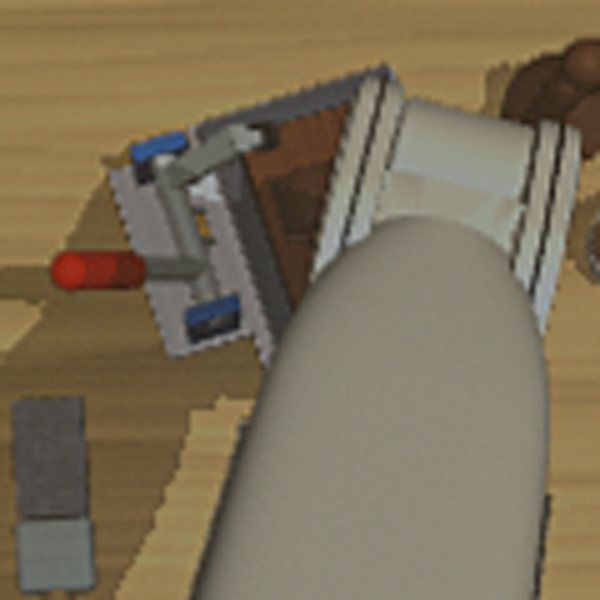

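The front of the plinth now looks close to the stop, near (300,125). Force is only just rising, so I'll keep pressing until it climbs clearly.

```bash
for i in 1; do python3 -m pendant '[1,0,0,0, 1.5,0,0,0]'; done; python3 -m pendant '[1,0,0,0, 1.5,0,0,0]'; python3 -m pendant '[1,0,0,0, 1,0,0,0]'
```

```text
clock: 5.35
tcp_pos: [0.4975, -0.1382, 0.0342]
tcp_rot: [-0.699, 0.7, 0.102, -0.105]
wrist_force: [-9.8, -3.8, 8.1]
opening: 0.0
clock: 5.55
tcp_pos: [0.4975, -0.1382, 0.034]
tcp_rot: [-0.699, 0.7, 0.1, -0.106]
wrist_force: [-14.6, -5.5, 9.3]
opening: 0.002
clock: 5.75
tcp_pos: [0.4975, -0.1381, 0.034]
tcp_rot: [-0.699, 0.7, 0.1, -0.107]
wrist_force: [-14.6, -5.6, 10.9]
opening: 0.002
```

TCP is stalled at fixture x≈-46.6, the predicted home position, and the force has climbed to about 15 N. The plinth is home. I'll hold, back off, lift and look.

```bash
python3 -m pendant '[0,0,0,0, 0,0,0,0, -10,0,0,0, -30,0,0,0, -45,0,0,0, -45,-30,0,0, -45,-75,0,0, -45,-120,0,0, -45,-165,0,0, -45,-210,0,0, -45,-235,0,0, -45,-240,0,0, -45,-240,30,0, -45,-240,75,0, -45,-240,120,0, -45,-240,165,0, -45,-240,188,0, -45,-240,190,0, -45,-240,190,0]'
python3 - <<'E'
from h import *
to([28,195,274],[28,195,172],[28,95,172])
d=grab('top');cv2.imwrite('pics/c3.png',cv2.resize(d['image'][120:240,240:360,::-1],None,fx=5,fy=5,interpolation=cv2.INTER_CUBIC))
E
```

```text
clock: 7.65
tcp_pos: [0.4043, 0.0324, 0.2736]
tcp_rot: [0.699, -0.699, -0.104, 0.104]
wrist_force: [0.7, -0.4, 0.5]
opening: 0.001
clock 7.65 tcp fix mm [-86.3 190.3 273.6] F [ 0.7 -0.4  0.5] open 0.0 twist z->fy 0.12 ydir [-0.  0. -1.] q6 [ 0.08  0.04 -0.17  1.36  0.   -0.22]
[28, 195, 274] [114.3  -0.5   4.5]
[28, 195, 172] [114.3 101.5   4.5]
[28, 95, 172] [114.1 101.5 -95.5]
```

View pics/c3.png

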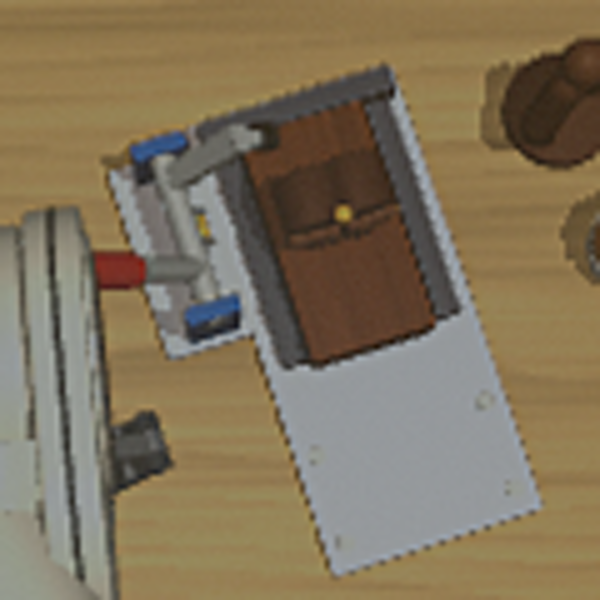

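The plinth appears seated against the stop at (310,110), with rear corners at (311,365) and (437,327). The lever is still open. I'll check numerically while moving beside the lever.

```bash
python3 -m pendant '[25,0,4.5,0, 60,0,4.5,0, 95,0,4.5,0, 112,0,4.5,0, 114,0,4.5,0, 114,20,4.5,0, 114,50,4.5,0, 114,80,4.5,0, 114,98,4.5,0, 114,101.5,4.5,0, 114,101.5,4.5,0]'
python3 - <<'E'
from h import *
d=load('top');x=np.load('fix.npy')
for X,Y in [(311,365),(437,327)]: print(Ro.from_euler('z',-x[2]).apply(onz(d,240+(X-2)/5,120+(Y-2)/5,.038)-fw([0,0,0]))*1000)
to([28,95,172])
E
```

```text
clock: 8.8
tcp_pos: [0.5114, 0.0684, 0.1725]
tcp_rot: [0.7, -0.7, -0.103, 0.104]
wrist_force: [-0.1, 0.1, -0.4]
opening: 0.0
[-35.81804115  37.77800225  38.        ]
[-37.01250475 -32.72886442  38.        ]
clock 8.8 tcp fix mm [ 26.7 193.6 172.5] F [-0.1  0.1 -0.4] open 0.0 twist z->fy -0.07 ydir [-0.001 -0.    -1.   ] q6 [ 0.13  0.32 -0.1   1.16 -0.   -0.16]
[28, 95, 172] [  1.4   0.5 -98.6]
```

```bash
python3 -m pendant '[1,0,-6,0, 1,0,-12,0, 1,0,-18,0, 1,0,-24,0, 1,0,-30,0, 1,0,-36,0, 1,0,-42,0, 1,0,-48,0, 1,0,-54,0, 1,0,-60,0]'; python3 -m pendant '[0,0,-5,0, 0,0,-10,0, 0,0,-15,0, 0,0,-20,0, 0,0,-25,0, 0,0,-30,0, 0,0,-35,0, 0,0,-40,0, 0,0,-40,0]'
python3 - <<'E'
from h import *
to([28,200,172])
d=grab('scene');cv2.imwrite('pics/c4.png',cv2.resize(d['image'][185:305,205:325,::-1],None,fx=5,fy=5,interpolation=cv2.INTER_CUBIC))
E
```

```text
clock: 9.8
tcp_pos: [0.5304, 0.0114, 0.1726]
tcp_rot: [-0.699, 0.7, 0.104, -0.104]
wrist_force: [0.3, 0.7, -0.4]
opening: 0.001
clock: 10.7
tcp_pos: [0.5419, -0.0268, 0.1724]
tcp_rot: [-0.699, 0.7, 0.103, -0.104]
wrist_force: [-0.3, -0.7, -0.6]
opening: 0.001
clock 10.7 tcp fix mm [ 28.2  93.6 172.4] F [-0.3 -0.7 -0.6] open 0.0 twist z->fy -0.04 ydir [-0.001 -0.    -1.   ] q6 [-0.05  0.37 -0.02  1.18 -0.   -0.34]
[28, 200, 172] [ -0.3   0.4 106.4]
```

View pics/c4.png

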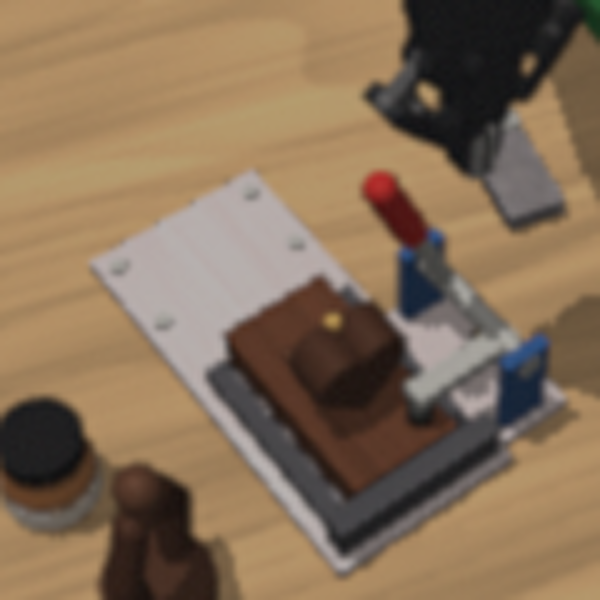

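The lever has snapped over, with its red tip at (380,187), and the foot is down on the plinth at (420,410). The plinth is at the stop. I'll retreat clear and check the tip and rear edge.

```bash
python3 -m pendant '[0,0,20,0, 0,0,50,0, 0,0,80,0, 0,-20,100,0, 0,-50,100,0, 0,-80,110,0, 0,-100,120,0, 0,-100,120,0, 0,-100,120,0, 0,-100,120,0]'
python3 - <<'E'
from h import *
to()
s=grab('scene');d=grab('top');x=np.load('fix.npy')
cv2.imwrite('pics/c5.png',cv2.resize(d['image'][120:240,240:360,::-1],None,fx=5,fy=5,interpolation=cv2.INTER_CUBIC))
o1,r1=ray(s,205+378/5,185+185/5)
for z in(.17,.18,.19):print(z,Ro.from_euler('z',-x[2]).apply(o1+r1*(z-o1[2])/r1[2]-fw([0,0,0]))*1000)
E
```

```text
clock: 11.75
tcp_pos: [0.5064, 0.0884, 0.2712]
tcp_rot: [-0.699, 0.7, 0.103, -0.105]
wrist_force: [0.1, -0.8, 0.3]
opening: 0.004
clock 11.75 tcp fix mm [ 27.7 214.1 271.2] F [ 0.1 -0.8  0.3] open 0.0 twist z->fy -0.0 ydir [-0.003 -0.001 -1.   ] q6 [ 0.17  0.26  0.09  1.4  -0.   -0.12]
0.17 [ 20.12354172  38.72513855 170.        ]
0.18 [ 26.64522807  34.08587638 180.        ]
0.19 [ 33.16691442  29.4466142  190.        ]
```

View pics/c5.png

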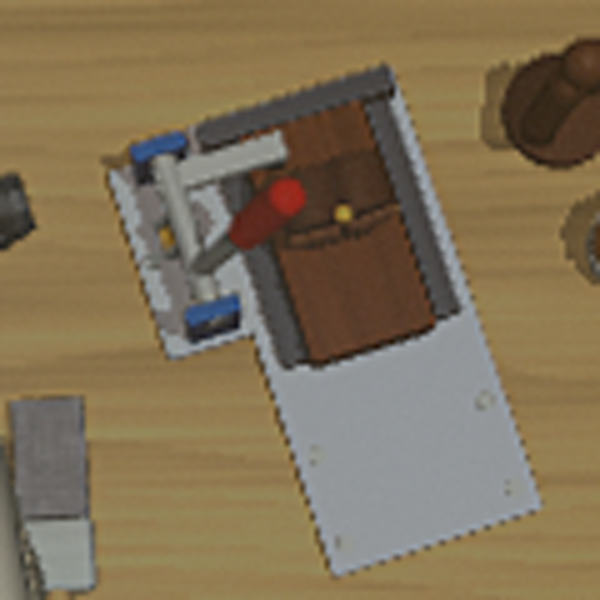

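The lever is shut, with its tip at (288,196). At z = 180 mm that measures fixture (27, 34), against an expected (28, 37). The plinth's rear corners are unchanged and the robot is clear, so I'm handing in.

```bash
python3 -c "
from station import arm
print(arm.sign_off())"
```

```text
the job is handed in; nothing more can be done
None
```

I pushed the plinth along the channel to the steel stop with closed fingertips, then pushed the lever over until it snapped shut. I handed the job in at about 12 s; the hand-in gives no verdict.

- **Plinth home:** the tool stalled at fixture x ≈ -46.6 mm (about -46 predicted) while the force rose to about 15 N. In the image, the rear edge was at x ≈ -36 to -37 mm, against -35 when home. That is within the 4.5 mm allowed and the error of the camera measurement.
- **Lever shut:** its tip measured fixture (27, 34) mm at a height of 180 mm, against an expected (28, 37). The foot is visibly down on the plinth, and the plinth did not move when the lever snapped. I could not measure the foot's pressing force directly.
- **Robot and bystanders:** the arm is clear, and the wrist reads about zero force. The nearby things in the final view (jar, embrace figure, brush) look undisturbed. I did not check the ones farther away, but the arm crossed the bench at a tool height of about 0.25 m and came down only at the fixture.

No check failed.

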